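Fold up the three-arm trivet

TASK

Fold up the black jointed trivet beside the toaster oven, segment by segment. First swing the end arm all the way round until it lies back over the middle arm, with the middle arm still out; only then swing those two together all the way round until they lie over the base arm, so that all three are stacked in line. Leave the ramekin, plate, spatula and baking tray where they are.

Things in the scene. Friction and masses are not known exactly. Their poses are not given: they have to be found in the camera images.
- trivet: Black plastic folding trivet: three flat round-ended arms joined end to end by two upright hinge pins, on three levels so that they fold over one another. This body is the base arm, lowest, fixed to the counter. Origin: on the first hinge's axis at counter height; z up. The base arm runs from it along this body's -y, 120 mm to its far end's centre; 36 mm wide, top 16 mm above the counter.
- middle_arm (a joint): First hinge (base to middle arm), rad. 0: middle arm points along the trivet's +y, straight away from the base arm. Grows anticlockwise seen from above (from +y through the trivet's -x side, the robot's side, to -y); pi, at a stop: folded over the base arm. Starts 0 to 0.25. Stiff (0.15 N m friction), stays where left.
- end_arm (a joint): Second hinge (middle to end arm), rad. 0: end arm continues straight on from the middle arm. Grows clockwise seen from above, opposite to the first hinge (through the trivet's +x side, away from the robot); pi, at a stop: folded back over the middle arm. Starts 0 to 0.9. Looser (0.05 N m friction), stays where left.
- second_hinge (a point): Point on the second hinge's axis at mid-height of the middle arm, 25 mm above the counter; its y axis points along the middle arm away from the first hinge. The middle arm is 130 mm from hinge to hinge, 30 mm wide, with ends rounded about the hinges, and occupies heights 18 to 32 mm above the counter.
- end_tip (a point): Centre of the end arm's free round end, at its mid-height, 41 mm above the counter; its y axis points along the end arm away from the second hinge. The end arm is 120 mm from the second hinge to this point, 24 mm wide, and occupies heights 34 to 48 mm above the counter; three small pads on top (under 1 mm).
- ramekin: Clear glass ramekin, round, 84 mm across, 45 mm high, standing on the robot's side of the trivet where it would be struck if the middle arm were swung with the end arm still out. Origin: centre of its underside. Leave alone.
- plate: White ceramic side plate, 160 mm across, 18 mm high, beyond the base arm. Origin: centre of its underside. Leave alone.
- spatula: Red hard silicone spatula, 240 mm long, lying flat to the robot's right. Leave alone.
- tray: Stainless steel baking tray, 240 by 320 mm, rim 18 mm high, lying flat to the robot's left. Origin: centre of its underside. Leave alone.

How it is judged (in metres and radians):
On the way:
1. the end arm is folded over the middle arm (within 0.15 rad of its stop) while the middle arm is still out (less than 1.0 rad) (value of joint end_arm above 2.99 rad and value of joint middle_arm below 1 rad), for 0.2 s.
At the end, for the whole second after the job is handed in: End arm over the middle arm and middle arm over the base arm, each within 0.15 rad (about 9 degrees) of fully folded, and at rest (value of joint each of end_arm, middle_arm above 2.99 rad and velocity of joint end_arm between -0.05 and 0.05 rad/s and velocity of joint middle_arm between -0.05 and 0.05 rad/s); the robot touches nothing.
It fails at once if the middle arm is swung (past 1.0 rad) while the end arm is not folded (more than 0.4 rad from its stop) (value of joint middle_arm above 1 rad and value of joint end_arm below 2.74 rad).
It fails at once if the ramekin, plate, spatula or tray is moved by more than 20 mm (distance of any of ramekin, plate, spatula, tray from where it was at the start of the episode above 0.02 m).
It also fails if it takes over 61 s, if anything falls off the work surface, if the arm or the gripper's body presses on something with over 40 N, if the wrist force passes 120 N, or if a joint passes its speed limit or range.

ROBOT

A 6-joint arm with a two-finger parallel gripper is mounted at the origin on the work surface. World frame = base frame: x ahead of the robot, y to its left, z up, the work surface at z = 0. Lengths are in mm, angles in rad, forces in N, time in s.
With the tool pointing down it reaches from about 350 to 800 mm from the base axis. Payload 7.3 kg.
Tool frame: the origin (TCP) lies where the fingers leave the gripper's body, on its centre line; the fingertips stand 73 mm ahead of it and the grasp point (between the pads) lies env.tcp_to_grasp ahead of it (env.tcp_to_grasp is the distance from the TCP to the grasp point, in mm); y points along the fingers, z is the direction in which the jaws open and shut, and the axes are right-handed (so a half turn about y gives the same grasp; the last joint's range is limited). The gripper opens to 85 mm and grips with 20 to 120 N. Pads are 22 mm wide; open, the fingers measure 114 mm over their backs; the gripper's body (76 mm by 85 mm) begins 54 mm behind the grasp point. The pads swing forward as they close: fully open they stand 13 mm farther back than shut.
Start: joints at [-1.363, 0.342, 1.524, -0, 1.275, -0.146], TCP at [181.916, -492.488, 303.922] pointing down, gripper open.
Joint ranges: [-2.53, 2.53], [-0.77, 2.02], [0.04, 2.7], [-1, 4.14], [0.28, 2.66], [-3.11, 3.11]. Speed limits (rad/s): [2.57, 2.57, 3.14, 3.14, 3.14, 3.14].

INTERFACE

Orientations are given as a unit quaternion [x, y, z, w].
In Python, from rig import sensors, grab_frame, get_calibration, env gives the robot as it stands.
- The arm moves only by the tool play_rows, never from a script. Its argument "targets" is a list of rows, each an object with "claw": the closure in counts, from 0 (fully open) to 255 (shut); "travel": the shift along the tool's x, y, z in cm, a list of three; "roll": the turn about the tool's y in rad. In form: [{"claw": claw, "travel": [dx, dy, dz], "roll": roll}, ...]. A call has 1 to 10 rows; each row shifts and turns the commanded pose from where the row before left it, along the tool's axes as they then stand; what a row does not reach is not made up. A row lasts 1/8 s, in which the tool goes at most 62.5 mm and 10.7 degrees, less where a joint would pass 70% of its speed; a pose out of reach is approached as far as the arm can. A call with a gripper value outside its range is refused whole. The fingers move at their own pace and stop on an object; the grip force is fixed at half the most. Time passes only in rows, so rows that do not move let the fingers close. It gives the time, the measured TCP pose, the force and the opening at its end, in the units of the state.
- sensors.sense(): the state, without advancing time (a new reading comes with each control period).
- grab_frame(name): name is "scene" or "top" or "wrist"; returns (picture, depth): 400x640x3 uint8, red, green, blue; 400x640 float32, mm along the optical axis (not along the pixel's ray), 0 where there is no reading.
- get_calibration(name): a dict with "vertical_fov" (degrees; the focal length in pixels is half the picture's height over the tangent of half this angle, whatever the lens; pixels are square), "cx", "cy" (the principal point, pixels), "k1" (the pictures are not rectified: a ray, as slopes to the right and down, at radius r is drawn at 1 + k1 r^2 times it, then the intrinsics apply), "rvec" (rotation vector, rad) and "tvec" (3), from world to camera coordinates, as OpenCV has them; the wrist camera has in their place "T_tool_cam" (4x4, takes a point from camera to tool coordinates, whose origin is the TCP and whose axes are the tool frame's). Camera axes: x right, y down, z forward; pixel columns grow to the right and rows downward; lengths in mm; the calibration is good to about 2 mm. A picture is of the moment at which its call begins: read the wrist's pose just before it. get_calibration takes no time and is no camera call.
- env.hand_in(): hands the job in, once; it reports no verdict.
The state is a dict: "clock": time; "joint_positions": joint angles; "qvel": joint speeds; "joint_efforts": joint torques, N m; "ee_pos": TCP position; "orientation": TCP orientation; "ft_force": force on the tool from outside, world axes, zero at the start; "torque": the same for the moment, N m; "width": finger opening in mm.
Only numpy, scipy, OpenCV 4.12 (cv2) and the standard library are available. Lean on these libraries where they do the work, as an engineer would, in place of code of your own. Each camera call takes 0.05 s, during which the arm holds its last target.

## Working session

There is one attempt and no reset: what is moved stays moved. The work goes in short steps, Python scripts to look and compute and a tool call to move; the robot and the scene stay as the last step left them, time stands still between calls to the robot, and variables do not carry over. Pictures are saved under pics/ and viewed, and the job is handed in when it is done.

Besides the shell and the picture viewer there is one more tool, called as name([rows], argument=value, ...), one row to a line, values as JSON. play_rows: Moves the arm, as the interface text tells. Its arguments: {"type":"object","properties":{"targets":{"type":"array","items":{"type":"object","properties":{"claw":{"type":"number"},"travel":{"type":"array","items":{"type":"number"}},"roll":{"type":"number"}}}}},"required":["targets"]}

```bash
ls; mkdir -p pics
python3 - <<'E'
from rig import sensors, grab_frame, get_calibration, env
import cv2
print(sensors.sense()); print(env.tcp_to_grasp)
for n in("scene","top","wrist"):
    c=get_calibration(n);print(n,c)
for n in("scene","top"):
    p,d=grab_frame(n);cv2.imwrite(f"pics/{n}0.png",p[:,:,::-1]);import numpy as np;np.save(f"pics/{n}0.npy",d)
E
```

```text
pics
{'clock': 0.0, 'joint_positions': array([-1.36300998e+00,  3.42749861e-01,  1.52501225e+00,  1.94980047e-05,
        1.27539399e+00, -1.46023405e-01]), 'qvel': array([ 0.00019157,  0.00092497, -0.00144909,  0.00055422, -0.00030335,
        0.00076822]), 'joint_efforts': array([-5.51194335e-04, -4.33675253e+01, -2.46023047e+01, -2.43075492e-04,
        7.76994479e-03,  8.71336454e-06]), 'ee_pos': array([ 181.85334572, -492.19560487,  303.21344749]), 'orientation': array([-0.12444766,  0.69662388, -0.69551847,  0.1244267 ]), 'ft_force': array([ 0.01828547, -0.36355884, -0.30622752]), 'torque': array([-0.00054294,  0.02992655, -0.01005213]), 'width': 85.14578034056635}
53.900000000000006
scene {'vertical_fov': 47.20496358732055, 'cx': 327.2726713380916, 'cy': 200.08263243049356, 'k1': 0.02981623289304904, 'rvec': array([ 2.56042155,  0.65236813, -0.17214218]), 'tvec': array([-523.10642473, -158.54640534, 1715.06806739])}
top {'vertical_fov': 55.69211721201739, 'cx': 308.6036246474906, 'cy': 194.04927860030327, 'k1': 0.014428413165471997, 'rvec': array([ 2.14940567, -2.16145313,  0.15824502]), 'tvec': array([  77.85563574,  554.7905456 , 1403.3854086 ])}
wrist {'vertical_fov': 68.67621073161632, 'cx': 319.1453303223598, 'cy': 200.76703419289228, 'k1': 0.009596465688844381, 'T_tool_cam': array([[-5.79572742e-04,  9.45972480e-01,  3.24246405e-01,
        -8.36761526e+01],
       [-2.46673465e-04, -3.24246585e-01,  9.45972564e-01,
        -7.00688817e+01],
       [ 9.99999802e-01,  4.68276928e-04,  4.21270791e-04,
        -9.92502338e-01],
       [ 0.00000000e+00,  0.00000000e+00,  0.00000000e+00,
         1.00000000e+00]])}
```

View pics/scene0.png

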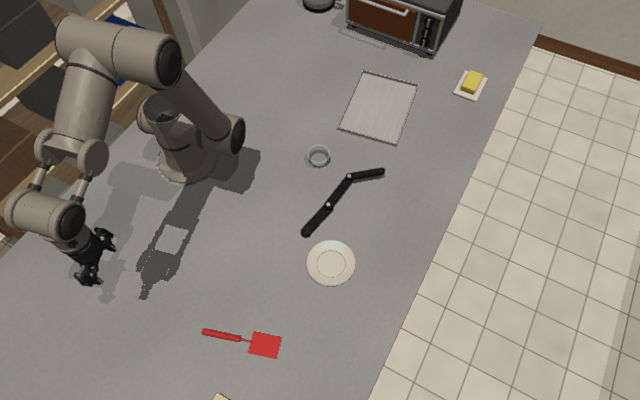

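View pics/top0.png

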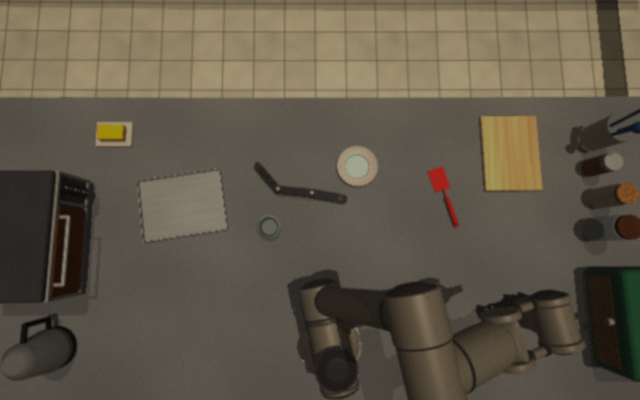

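Create h.py:
```python
import numpy as np, cv2
from scipy.spatial.transform import Rotation as R
from rig import get_calibration
def rayc(c,u,v):
    f=200/np.tan(np.radians(c['vertical_fov'])/2)
    x=(u-c['cx'])/f;y=(v-c['cy'])/f
    rd=np.hypot(x,y);r=rd
    for _ in range(20): r=rd/(1+c['k1']*r*r)
    s=r/rd if rd>0 else 1
    return np.array([x*s,y*s,1])
def cam(n,pose=None):
    c=get_calibration(n)
    if n!='wrist':
        Rm=cv2.Rodrigues(c['rvec'])[0]; return c,Rm.T,-Rm.T@c['tvec']
    T=c['T_tool_cam'];Rt=R.from_quat(pose[1]).as_matrix()
    return c,Rt@T[:3,:3],Rt@T[:3,3]+pose[0]
def atz(n,u,v,z,pose=None):
    c,Rw,o=cam(n,pose);d=Rw@rayc(c,u,v);return o+d*(z-o[2])/d[2]
def atd(n,u,v,dep,pose=None):
    c,Rw,o=cam(n,pose);return o+Rw@rayc(c,u,v)*dep
def two(a,b):  # (n,u,v[,pose])
    P=[]
    for q in(a,b):
        c,Rw,o=cam(q[0],q[3] if len(q)>3 else None);d=Rw@rayc(c,q[1],q[2]);P.append((o,d/np.linalg.norm(d)))
    A=np.zeros((3,3));y=np.zeros(3)
    for o,d in P:
        M=np.eye(3)-np.outer(d,d);A+=M;y+=M@o
    x=np.linalg.solve(A,y);return x,[np.linalg.norm((np.eye(3)-np.outer(d,d))@(x-o)) for o,d in P]
def proj(n,p,pose=None):
    c,Rw,o=cam(n,pose);q=Rw.T@(np.asarray(p)-o);x,y=q[:2]/q[2];s=1+c['k1']*(x*x+y*y)
    f=200/np.tan(np.radians(c['vertical_fov'])/2);return np.array([c['cx']+f*x*s,c['cy']+f*y*s])
```

```text
(no output)
```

The scene view shows the trivet from its base end (307,232) through the hinges near (328,204) and (349,177) to the tip (381,171). The top view shows the same from (343,199) to (259,166). I'll enlarge both.

Run:
```python
import cv2,numpy as np
a=cv2.imread('pics/scene0.png')[140:250,280:400]; b=cv2.imread('pics/top0.png')[150:240,240:360]
a=cv2.convertScaleAbs(cv2.resize(a,None,fx=6,fy=5.4,interpolation=2),alpha=1.8,beta=20)
a=cv2.imread('pics/scene0.png')[150:245,290:400]
cv2.imwrite('pics/sc1.png',cv2.convertScaleAbs(cv2.resize(a,None,fx=6,fy=6,interpolation=2),alpha=2.2,beta=10))
cv2.imwrite('pics/tc1.png',cv2.convertScaleAbs(cv2.resize(b,None,fx=6,fy=6,interpolation=2),alpha=2.5,beta=10))
```

```text
(no output)
```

View pics/sc1.png

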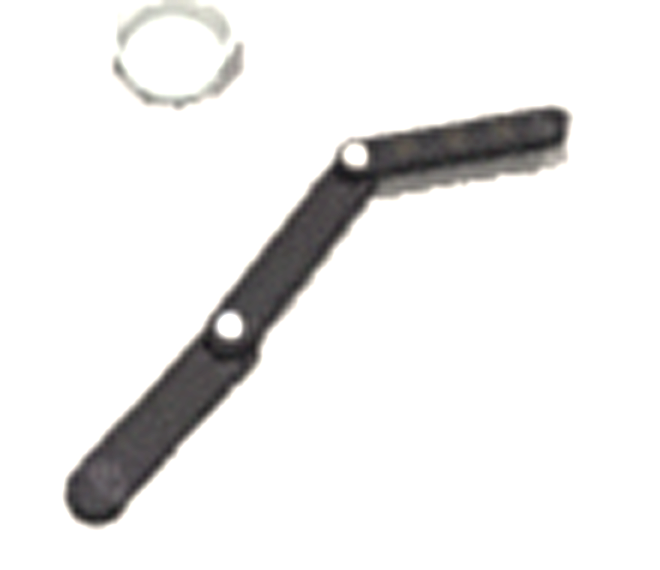

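View pics/tc1.png

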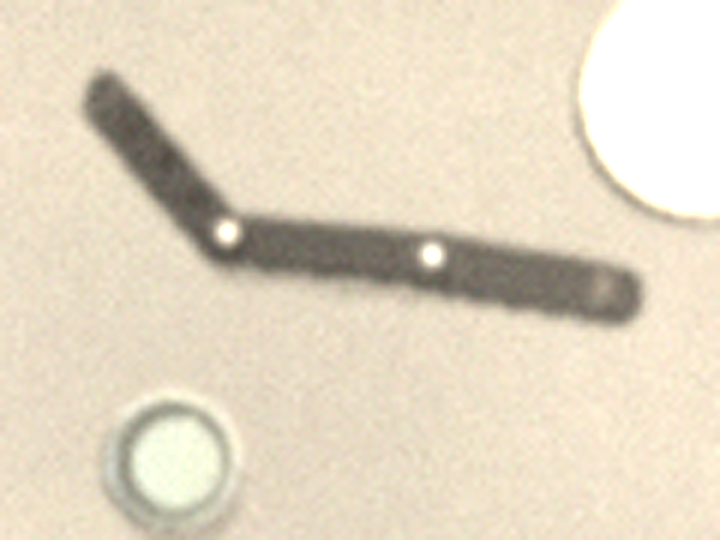

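Run:
```python
from h import *
o=-0.42
S=dict(h1=(229,326),h2=(355,154),tip=(547,123),base=(97,490)); T=dict(h1=(431,255),h2=(227,233),tip=(106,95),base=(615,294))
P={}
ds=np.load('pics/scene0.npy');dt=np.load('pics/top0.npy')
for k in S:
    s=(290+S[k][0]/6+o,150+S[k][1]/6+o);t=(240+T[k][0]/6+o,150+T[k][1]/6+o)
    x,e=two(('scene',*s),('top',*t));P[k]=x
    print(k,x.round(1),np.round(e,1),'depth',atd('scene',*s,ds[int(round(s[1])),int(round(s[0]))]).round(),atd('top',*t,dt[int(round(t[1])),int(round(t[0]))]).round())
for a,b in(('base','h1'),('h1','h2'),('h2','tip')):
    d=(P[b]-P[a])[:2];print(a,b,np.linalg.norm(d).round(1),np.degrees(np.arctan2(d[1],d[0])).round(1))
print('ramekin',atz('top',240+172/6+o,150+460/6+o,45).round(), 'plate',atz('top',357,166,18).round(),atz('top',378,166,18).round())
from rig import sensors
print('tool axes\n',R.from_quat(sensors.sense()['orientation']).as_matrix().round(3))
for uv in ((228,233),(225,172),(137,182),(145,241)): print('tray',atz('top',*uv,18).round())
```

```text
h1 [563.5  63.6  29.9] [0.4 0.4] depth [564.  61.  34.] [563.  64.  35.]
h2 [576.7 193.2  44.9] [0.5 0.5] depth [579. 190.  52.] [576. 193.  47.]
tip [666.5 270.8  39.8] [0.2 0.2] depth [667. 267.  45.] [666. 270.  45.]
base [541.6 -55.    6.9] [0.7 0.7] depth [544. -57.  13.] [539. -54.  19.]
base h1 120.7 79.5
h1 h2 130.3 84.2
h2 tip 118.7 40.8
ramekin [433. 226.  45.] plate [ 667. -115.   18.] [ 667. -197.   18.]
tool axes
 [[-0.938 -0.     0.346]
 [-0.346  0.001 -0.938]
 [-0.    -1.    -0.001]]
tray [410. 381.  18.]
tray [646. 398.  18.]
tray [608. 734.  18.]
tray [382. 692.  18.]
```

play_rows([
  {"claw": 255, "travel": [0, 0, 0], "roll": 0.177},
  {"claw": 255, "travel": [0, 0, 0], "roll": 0.176},
  {"claw": 255, "travel": [-2, 0, -3.9], "roll": 0},
  {"claw": 255, "travel": [-2, 0, -3.9], "roll": 0},
  {"claw": 255, "travel": [-2, 0, -3.9], "roll": 0},
  {"claw": 255, "travel": [-2, 0, -3.9], "roll": 0},
  {"claw": 255, "travel": [-2, 0, -3.9], "roll": 0},
  {"claw": 255, "travel": [-2, 0, -3.9], "roll": 0},
  {"claw": 255, "travel": [-2, 0, -3.9], "roll": 0},
  {"claw": 255, "travel": [-2, 0, -3.9], "roll": 0},
])

```text
clock: 1.35
ee_pos: [342.0, -179.0, 303.8]
orientation: [-0.0, 0.707, -0.707, 0.0]
ft_force: [0.1, 0.6, -0.3]
width: 0.2
```

play_rows([
  {"claw": 255, "travel": [-2.3, 0, -3.9], "roll": 0},
  {"claw": 255, "travel": [-2.3, 0, -3.9], "roll": 0},
  {"claw": 255, "travel": [-2.3, 0, -3.9], "roll": 0},
  {"claw": 255, "travel": [-2.3, 0, -3.9], "roll": 0},
  {"claw": 255, "travel": [-2.3, 0, -3.9], "roll": 0},
  {"claw": 255, "travel": [-2.3, 0, -3.9], "roll": 0},
  {"claw": 255, "travel": [-2.3, 0, -3.9], "roll": 0},
  {"claw": 255, "travel": [-2.3, 0, -3.9], "roll": 0},
  {"claw": 255, "travel": [-2.3, 0, -3.9], "roll": 0},
  {"claw": 255, "travel": [-2.3, 0, -3.9], "roll": 0},
])

```text
clock: 2.6
ee_pos: [571.8, 211.2, 303.3]
orientation: [0.001, -0.707, 0.707, -0.0]
ft_force: [0.3, 0.0, 0.5]
width: 0.1
```

play_rows([
  {"claw": 255, "travel": [-2.4, 0, -3.9], "roll": 0},
  {"claw": 255, "travel": [-2.3, 0, -3.9], "roll": 0},
  {"claw": 255, "travel": [0, 5, 0], "roll": 0},
  {"claw": 255, "travel": [0, 5, 0], "roll": 0},
  {"claw": 255, "travel": [0, 2, 0], "roll": 0},
])

```text
clock: 3.22
ee_pos: [616.6, 287.5, 179.2]
orientation: [0.003, -0.706, 0.708, 0.002]
ft_force: [0.5, -0.1, 0.7]
width: 0.3
```

Run:
```python
from rig import *
import cv2,numpy as np
s=sensors.sense();print(s['ee_pos'],s['orientation'])
np.savez('pics/p1.npz',p=s['ee_pos'],q=s['orientation'])
p,d=grab_frame('wrist');cv2.imwrite('pics/w1.png',p[:,:,::-1]);np.save('pics/w1.npy',d)
p,d=grab_frame('scene');cv2.imwrite('pics/sc2.png',cv2.resize(p[60:260,240:480,::-1],None,fx=3,fy=3,interpolation=2))
```

```text
[616.59598396 287.48227216 179.19047789] [ 0.00280518 -0.70624675  0.70795727  0.00204209]
```

View pics/w1.png

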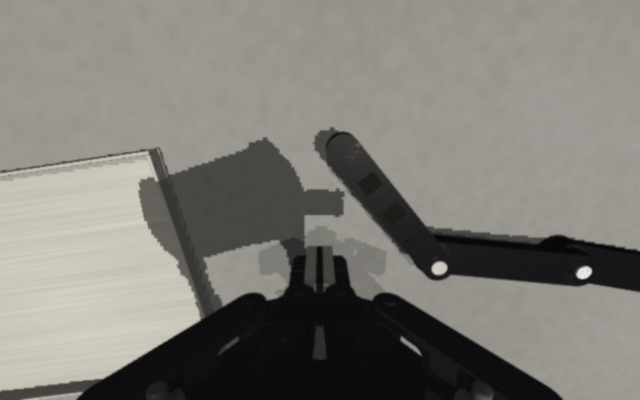

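View pics/sc2.png

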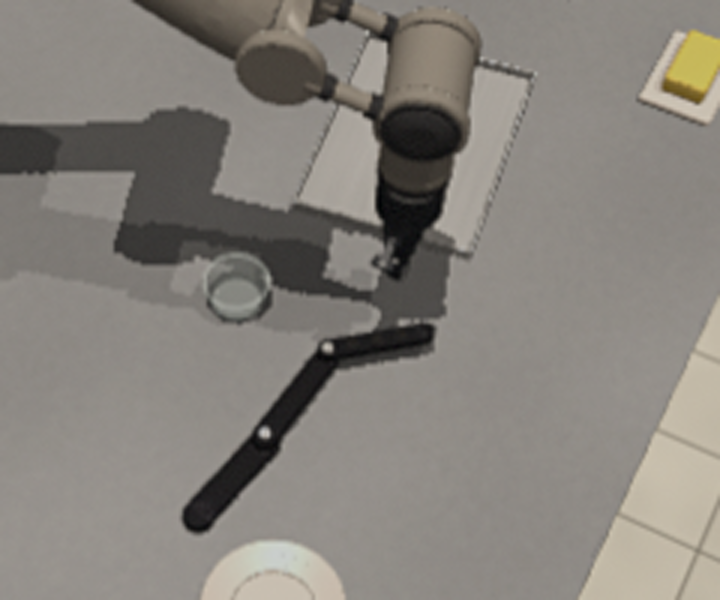

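The wrist view shows the fingertips near (320,255), the end arm's tip at about (340,145), hinge 2 at (439,268) and hinge 1 at (584,273). The path down is clear.

Run:
```python
from h import *
z=np.load('pics/p1.npz');pose=(z['p'],z['q']);d=np.load('pics/w1.npy')
T=get_calibration('wrist')['T_tool_cam'];c=get_calibration('wrist')
for v in range(244,300,6):
    for u in (300,312,328,342):
        q=T[:3,:3]@(rayc(c,u,v)*d[v,u])+T[:3,3];print(v,u,q.round(),end='; ')
    print()
print('h2',atz('wrist',439,268,47,pose).round(1),'h1',atz('wrist',584,273,32,pose).round(1),'tip',atz('wrist',341,146,48,pose).round(1))
print('h2 2view',two(('wrist',439,268,pose),('top',277.4,188.4)), 'tip',two(('wrist',341,146,pose),('top',257.4,165.4)))
```

```text
244 300 [ 45. 179. -19.]; 244 312 [ 45. 179.  -8.]; 244 328 [ 46. 179.   8.]; 244 342 [ 46. 180.  21.]; 
250 300 [ 52. 180. -19.]; 250 312 [-11.  64.  -5.]; 250 328 [-11.  63.   4.]; 250 342 [ 52. 180.  21.]; 
256 300 [ -7.  65. -11.]; 256 312 [-11.  58.  -4.]; 256 328 [-10.  59.   4.]; 256 342 [-7. 64. 11.]; 
262 300 [ -6.  60. -11.]; 262 312 [-11.  52.  -4.]; 262 328 [-11.  52.   3.]; 262 342 [-7. 58. 10.]; 
268 300 [ -6.  54. -10.]; 268 312 [-10.  47.  -4.]; 268 328 [-11.  46.   3.]; 268 342 [-6. 54. 10.]; 
274 300 [ -7.  47. -10.]; 274 312 [-11.  41.  -4.]; 274 328 [-11.  41.   3.]; 274 342 [-7. 47. 10.]; 
280 300 [ -6.  44. -10.]; 280 312 [-11.  37.  -4.]; 280 328 [-10.  38.   3.]; 280 342 [-7. 43.  9.]; 
286 300 [-13.  29.  -8.]; 286 312 [-9. 35. -4.]; 286 328 [-12.  32.   3.]; 286 342 [-13.  29.   8.]; 
292 300 [-13.  26.  -8.]; 292 312 [-12.  27.  -4.]; 292 328 [-12.  28.   3.]; 292 342 [-13.  26.   8.]; 
298 300 [-11.  24.  -8.]; 298 312 [-12.  24.  -4.]; 298 328 [-12.  24.   2.]; 298 342 [-12.  24.   8.]; 
h2 [573.3 192.9  47. ] h1 [559.4  62.   32. ] tip [669.7 273.2  48. ]
h2 2view (array([575.25018342, 193.33079181,  49.33260313]), [np.float64(0.8211219295722366), np.float64(0.8211219295723414)]) tip (array([667.74776057, 271.62654433,  33.77647467]), [np.float64(0.5637513178387299), np.float64(0.5637513178386611)])
```

Run:
```python
from h import *
h2=np.array([575.5,193.2]);pr=None
for t in list(range(48,-98,-8))+[-98]:
    a=np.radians(t);u=np.array([np.cos(a),np.sin(a)]);n=np.array([-u[1],u[0]])
    d=11*abs(n[0])+13*abs(n[1]);c=h2+98*u+(11.5+d)*n
    print(t,c.round(),'travel x,z cm', (-(c-pr)/10).round(1) if pr is not None else '');pr=c
```

```text
48 [620. 285.] travel x,z cm 
40 [632. 278.] travel x,z cm [-1.2  0.7]
32 [644. 269.] travel x,z cm [-1.1  0.9]
24 [654. 259.] travel x,z cm [-1.   1.1]
16 [662. 246.] travel x,z cm [-0.9  1.2]
8 [669. 232.] travel x,z cm [-0.7  1.4]
0 [674. 218.] travel x,z cm [-0.5  1.5]
-8 [676. 205.] travel x,z cm [-0.3  1.2]
-16 [677. 192.] travel x,z cm [-0.1  1.3]
-24 [676. 179.] travel x,z cm [0.1 1.3]
-32 [674. 165.] travel x,z cm [0.3 1.3]
-40 [669. 152.] travel x,z cm [0.5 1.3]
-48 [662. 139.] travel x,z cm [0.7 1.3]
-56 [653. 128.] travel x,z cm [0.9 1.2]
-64 [643. 117.] travel x,z cm [1.1 1.1]
-72 [630. 108.] travel x,z cm [1.2 0.9]
-80 [617. 101.] travel x,z cm [1.4 0.7]
-88 [602.  96.] travel x,z cm [1.5 0.5]
-96 [589.  93.] travel x,z cm [1.3 0.3]
-98 [586.  93.] travel x,z cm [0.3 0. ]
```

play_rows([
  {"claw": 255, "travel": [0, 3.5, 0], "roll": 0},
  {"claw": 255, "travel": [0, 3.5, 0], "roll": 0},
  {"claw": 255, "travel": [0, 0.3, 0], "roll": 0},
  {"claw": 255, "travel": [0, 0, 0], "roll": 0},
])

```text
clock: 3.82
ee_pos: [619.1, 288.1, 112.6]
orientation: [0.0, 0.707, -0.707, 0.001]
ft_force: [-0.3, 0.3, 0.1]
width: 0.1
```

play_rows([
  {"claw": 255, "travel": [0, 0.6, 0], "roll": 0},
  {"claw": 255, "travel": [-1.2, 0, 0.9], "roll": 0},
  {"claw": 255, "travel": [-1.1, 0, 0.9], "roll": 0},
  {"claw": 255, "travel": [-1.0, 0, 1.1], "roll": 0},
  {"claw": 255, "travel": [-0.9, 0, 1.2], "roll": 0},
  {"claw": 255, "travel": [-0.7, 0, 1.4], "roll": 0},
  {"claw": 255, "travel": [-0.5, 0, 1.5], "roll": 0},
  {"claw": 255, "travel": [0, 0, 0], "roll": 0},
])

```text
clock: 4.82
ee_pos: [672.9, 216.2, 104.9]
orientation: [-0.0, -0.707, 0.707, 0.0]
ft_force: [0.2, 0.2, 0.5]
width: -0.2
```

Run:
```python
from rig import *
import cv2,numpy as np
s=sensors.sense();print(s['ee_pos'],s['ft_force'])
p,d=grab_frame('wrist');cv2.imwrite('pics/w2.png',p[:,:,::-1])
```

```text
[672.88951878 216.17526032 104.88230466] [0.21855613 0.23775758 0.47312786]
```

View pics/w2.png

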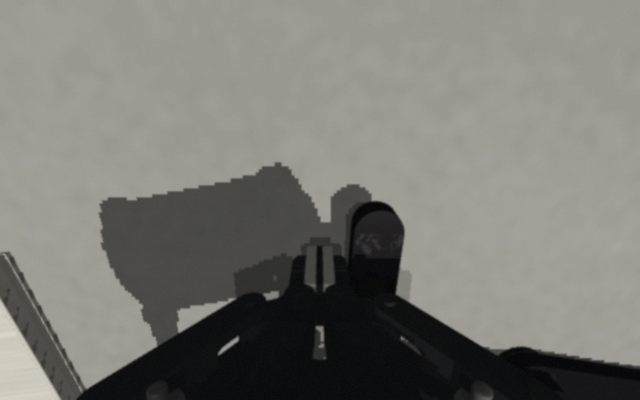

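The end arm has followed to about 0° and now points straight away from the robot, its tip near (378,215) beside the fingers. I'll continue the arc.

play_rows([
  {"claw": 255, "travel": [-0.4, -0.2, 1.2], "roll": 0},
  {"claw": 255, "travel": [-0.1, 0, 1.3], "roll": 0},
  {"claw": 255, "travel": [0.1, 0, 1.3], "roll": 0},
  {"claw": 255, "travel": [0.3, 0, 1.3], "roll": 0},
  {"claw": 255, "travel": [0.5, 0, 1.3], "roll": 0},
  {"claw": 255, "travel": [0.7, 0, 1.3], "roll": 0},
  {"claw": 255, "travel": [0.9, 0, 1.2], "roll": 0},
  {"claw": 255, "travel": [1.1, 0, 1.1], "roll": 0},
  {"claw": 255, "travel": [1.2, 0, 0.9], "roll": 0},
  {"claw": 255, "travel": [1.4, 0, 0.7], "roll": 0},
])

```text
clock: 6.12
ee_pos: [614.8, 101.0, 107.0]
orientation: [0.0, -0.707, 0.707, -0.0]
ft_force: [0.4, 0.1, -0.4]
width: -0.3
```

play_rows([
  {"claw": 255, "travel": [1.4, 0, 0.5], "roll": 0},
  {"claw": 255, "travel": [0.7, 0, 0.2], "roll": 0},
  {"claw": 255, "travel": [0.6, 0, 0.1], "roll": 0},
  {"claw": 255, "travel": [0, 0, 0], "roll": 0},
])

```text
clock: 6.62
ee_pos: [588.4, 93.8, 107.1]
orientation: [0.0, -0.707, 0.707, -0.0]
ft_force: [0.1, -0.6, -0.3]
width: -0.0
```

Run:
```python
from rig import *
import cv2,numpy as np
s=sensors.sense();print(s['ee_pos'],s['ft_force'])
p,d=grab_frame('wrist');cv2.imwrite('pics/w3.png',p[:,:,::-1])
p,d=grab_frame('scene');cv2.imwrite('pics/sc3.png',cv2.resize(p[60:260,240:480,::-1],None,fx=3,fy=3,interpolation=2))
```

```text
[588.42532283  93.79479695 107.07051563] [ 0.08901375 -0.56268402 -0.28146405]
```

View pics/w3.png

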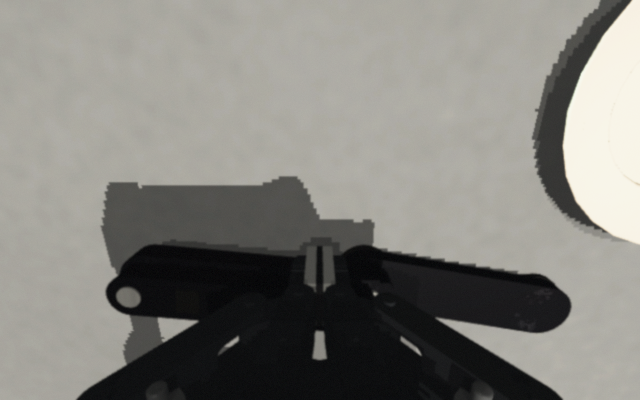

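View pics/sc3.png

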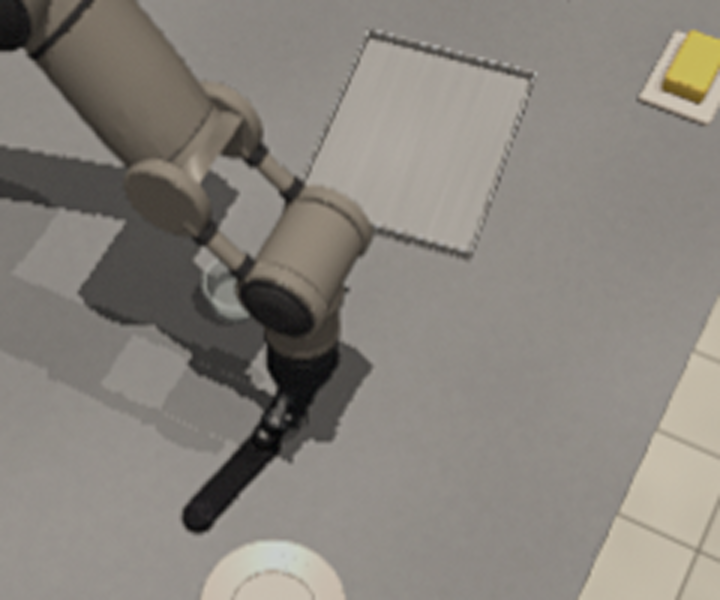

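play_rows([
  {"claw": 255, "travel": [0.3, 0, 0], "roll": 0},
  {"claw": 255, "travel": [0.3, 0, 0], "roll": 0},
  {"claw": 255, "travel": [0.3, 0, 0], "roll": 0},
  {"claw": 255, "travel": [0, 0, 0], "roll": 0},
  {"claw": 255, "travel": [0, 0, 0], "roll": 0},
])

```text
clock: 7.35
ee_pos: [581.3, 95.0, 107.4]
orientation: [0.002, 0.708, -0.707, 0.002]
ft_force: [7.1, 5.9, -2.4]
width: -0.2
```

play_rows([
  {"claw": 255, "travel": [-2.5, 0, 0], "roll": 0},
  {"claw": 255, "travel": [-4, -3, -2], "roll": 0},
  {"claw": 255, "travel": [-4, -5, -3], "roll": 0},
  {"claw": 255, "travel": [0, -2, -3], "roll": 0},
  {"claw": 255, "travel": [0, 0, 0], "roll": 0},
])

```text
clock: 7.98
ee_pos: [680.0, 172.8, 202.6]
orientation: [-0.0, 0.707, -0.707, 0.002]
ft_force: [0.6, 0.2, -0.1]
width: 0.3
```

Run:
```python
from rig import *
import cv2,numpy as np
s=sensors.sense();print(s['ee_pos'],s['ft_force'])
np.savez('pics/p4.npz',p=s['ee_pos'],q=s['orientation'])
p,d=grab_frame('wrist');cv2.imwrite('pics/w4.png',cv2.convertScaleAbs(p[:,:,::-1],alpha=1.8))
p,d=grab_frame('top');cv2.imwrite('pics/tc4.png',cv2.convertScaleAbs(cv2.resize(p[150:240,240:360,::-1],None,fx=6,fy=6,interpolation=2),alpha=2.5,beta=10))
```

```text
[680.0470167  172.75340004 202.61772818] [ 0.62822747  0.23702451 -0.14296648]
```

View pics/w4.png

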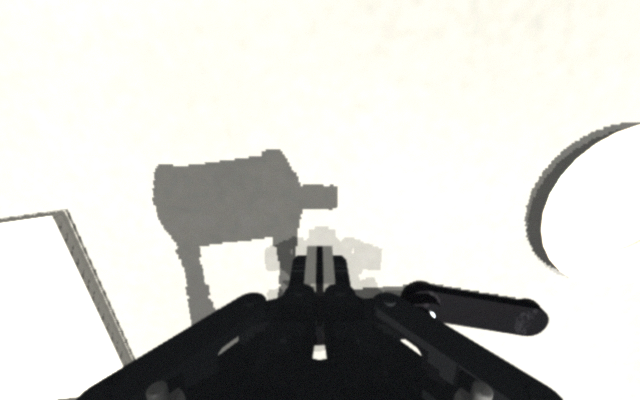

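View pics/tc4.png

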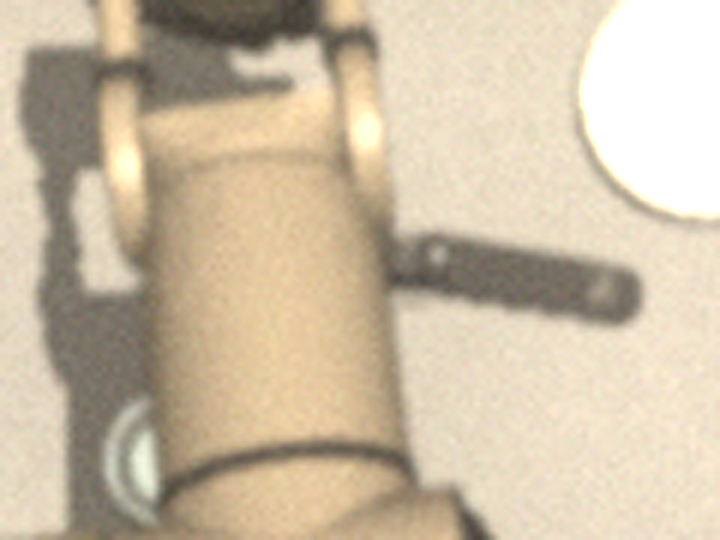

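Run:
```python
from rig import *
import cv2,numpy as np
p,d=grab_frame('scene');cv2.imwrite('pics/sc4.png',cv2.convertScaleAbs(cv2.resize(p[150:245,290:400,::-1],None,fx=6,fy=6,interpolation=2),alpha=2.2,beta=10))
```

```text
(no output)
```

View pics/sc4.png

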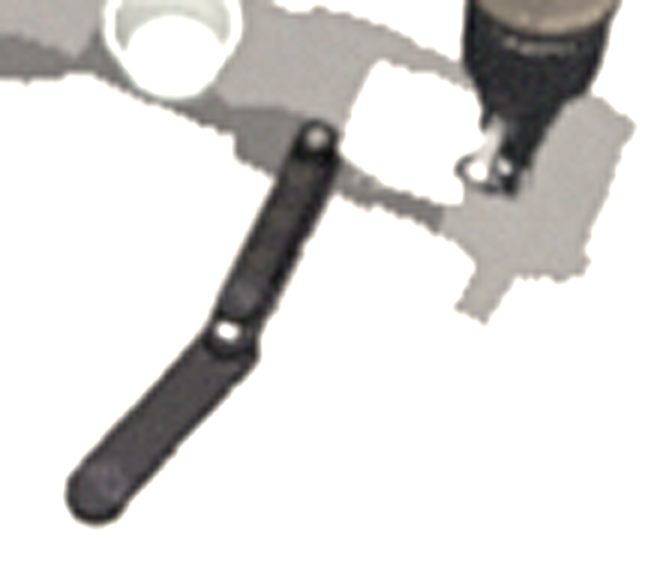

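The end arm is folded back over the middle arm, which has turned slightly; hinge 2 is now at (317,138) in the crop.

Run:
```python
from h import *
p=atz('scene',290+317/6-.42,150+138/6-.42,47);h1=np.array([563,63.4]);d=p[:2]-h1
a=np.degrees(np.arctan2(d[1],d[0]));print(p,np.linalg.norm(d),a,a-79.5)
t=atz('scene',290+240/6-.42,150+297/6-.42,48);e=t[:2]-p[:2];print(t,np.linalg.norm(e),np.degrees(np.arctan2(e[1],e[0]))+180)
pr=None
for t in [92]+list(range(104,265,8)):
    r=np.radians(t);u=np.array([np.cos(r),np.sin(r)]);n=np.array([u[1],-u[0]])
    dd=11*abs(n[0])+13*abs(n[1]);c=h1+112*u+(15+dd)*n
    print(t,c.round(),(-(c-pr)/10).round(1) if pr is not None else '');pr=c
```

```text
[552.72490222 191.548281    47.        ] 128.55955645945963 94.58424367176028 15.084243671760277
[564.43948832  74.30841692  48.        ] 117.82367019101866 95.70604460033614
92 [586. 176.] 
104 [564. 179.] [ 2.2 -0.3]
112 [549. 179.] [1.5 0.1]
120 [534. 176.] [1.5 0.3]
128 [519. 171.] [1.5 0.5]
136 [505. 164.] [1.4 0.7]
144 [491. 155.] [1.3 0.9]
152 [479. 144.] [1.2 1.1]
160 [468. 131.] [1.1 1.3]
168 [460. 116.] [0.9 1.5]
176 [453. 100.] [0.6 1.6]
184 [449.  84.] [0.4 1.6]
192 [447.  69.] [0.2 1.5]
200 [447.  54.] [0.  1.5]
208 [449.  39.] [-0.2  1.5]
216 [454.  23.] [-0.4  1.5]
224 [460.   9.] [-0.7  1.5]
232 [469.  -5.] [-0.9  1.4]
240 [480. -18.] [-1.1  1.3]
248 [493. -29.] [-1.3  1.1]
256 [508. -38.] [-1.5  0.9]
264 [524. -45.] [-1.6  0.7]
```

play_rows([
  {"claw": 255, "travel": [2.5, 4, -0.2], "roll": 0},
  {"claw": 255, "travel": [2.5, 4, -0.1], "roll": 0},
  {"claw": 255, "travel": [1, 2.5, 0], "roll": 0},
  {"claw": 255, "travel": [1, 0.5, 0], "roll": 0},
  {"claw": 255, "travel": [0, 0, 0], "roll": 0},
])

```text
clock: 8.75
ee_pos: [609.4, 172.8, 91.1]
orientation: [0.0, -0.707, 0.707, 0.0]
ft_force: [0.8, 0.2, -0.5]
width: 0.1
```

play_rows([
  {"claw": 255, "travel": [1.2, -0.2, -0.3], "roll": 0},
  {"claw": 255, "travel": [1.1, 0, 0], "roll": 0},
  {"claw": 255, "travel": [1.1, 0, -0.2], "roll": 0},
  {"claw": 255, "travel": [1.1, 0, -0.1], "roll": 0},
  {"claw": 255, "travel": [1.5, 0, 0.1], "roll": 0},
  {"claw": 255, "travel": [1.5, 0, 0.3], "roll": 0},
  {"claw": 255, "travel": [1.5, 0, 0.5], "roll": 0},
  {"claw": 255, "travel": [0, 0, 0], "roll": 0},
])

```text
clock: 9.75
ee_pos: [518.7, 170.3, 93.3]
orientation: [0.001, -0.707, 0.707, 0.0]
ft_force: [0.6, 0.5, -0.2]
width: 0.1
```

Run:
```python
from rig import *
import cv2,numpy as np
s=sensors.sense();print(s['ee_pos'],s['ft_force'])
p,d=grab_frame('wrist');cv2.imwrite('pics/w5.png',cv2.convertScaleAbs(p[:,:,::-1],alpha=1.6))
p,d=grab_frame('scene');cv2.imwrite('pics/sc5.png',cv2.convertScaleAbs(cv2.resize(p[140:245,290:400,::-1],None,fx=5,fy=5,interpolation=2),alpha=2))
```

```text
[518.71361882 170.26626765  93.26180046] [ 0.56013989  0.5109765  -0.23547948]
```

View pics/w5.png

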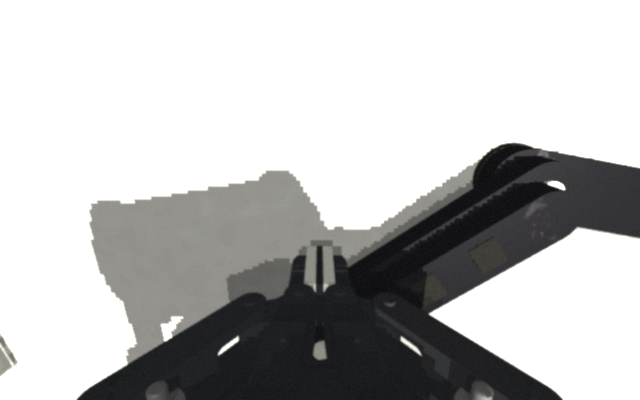

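View pics/sc5.png

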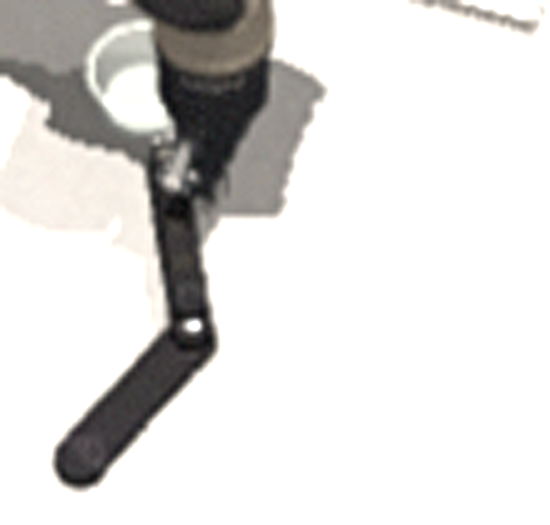

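The folded pair follows together and stays aligned, well clear of the ramekin. I'll continue.

play_rows([
  {"claw": 255, "travel": [1.4, 0, 0.7], "roll": 0},
  {"claw": 255, "travel": [1.3, 0, 0.9], "roll": 0},
  {"claw": 255, "travel": [1.2, 0, 1.1], "roll": 0},
  {"claw": 255, "travel": [1.1, 0, 1.3], "roll": 0},
  {"claw": 255, "travel": [0.9, 0, 1.5], "roll": 0},
  {"claw": 255, "travel": [0.6, 0, 1.6], "roll": 0},
  {"claw": 255, "travel": [0.4, 0, 1.6], "roll": 0},
  {"claw": 255, "travel": [0.2, 0, 1.5], "roll": 0},
  {"claw": 255, "travel": [0, 0, 1.5], "roll": 0},
  {"claw": 255, "travel": [-0.2, 0, 1.5], "roll": 0},
])

```text
clock: 11.1
ee_pos: [450.7, 37.2, 93.0]
orientation: [-0.0, 0.707, -0.707, -0.0]
ft_force: [0.2, 2.1, -0.6]
width: 0.2
```

play_rows([
  {"claw": 255, "travel": [-0.4, 0, 1.5], "roll": 0},
  {"claw": 255, "travel": [-0.7, 0, 1.5], "roll": 0},
  {"claw": 255, "travel": [-0.9, 0, 1.4], "roll": 0},
  {"claw": 255, "travel": [-1.1, 0, 1.3], "roll": 0},
  {"claw": 255, "travel": [-1.3, 0, 1.1], "roll": 0},
  {"claw": 255, "travel": [-1.0, 0, 0.6], "roll": 0},
  {"claw": 255, "travel": [0, 0, 0], "roll": 0},
])

```text
clock: 11.98
ee_pos: [505.9, -36.3, 93.0]
orientation: [-0.0, -0.707, 0.707, -0.001]
ft_force: [-0.4, 0.2, -0.1]
width: 0.3
```

Run:
```python
from rig import *
import cv2,numpy as np
s=sensors.sense();print(s['ee_pos'],s['ft_force'])
p,d=grab_frame('wrist');cv2.imwrite('pics/w6.png',cv2.convertScaleAbs(p[:,:,::-1],alpha=1.6))
p,d=grab_frame('scene');cv2.imwrite('pics/sc6.png',cv2.convertScaleAbs(cv2.resize(p[140:255,280:390,::-1],None,fx=5,fy=5,interpolation=2),alpha=2))
```

```text
[505.89176962 -36.27498638  93.0464413 ] [-0.42138133  0.16968413 -0.12079914]
```

View pics/w6.png

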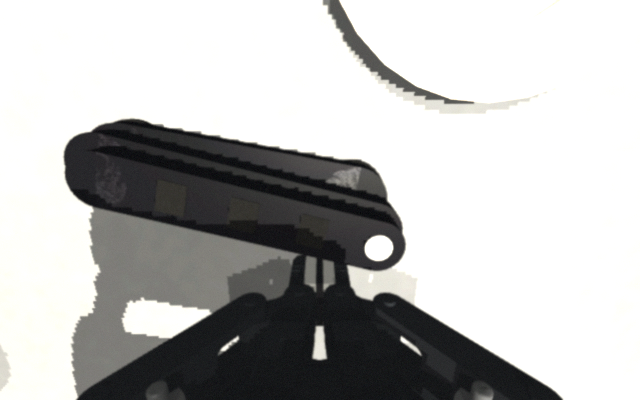

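View pics/sc6.png

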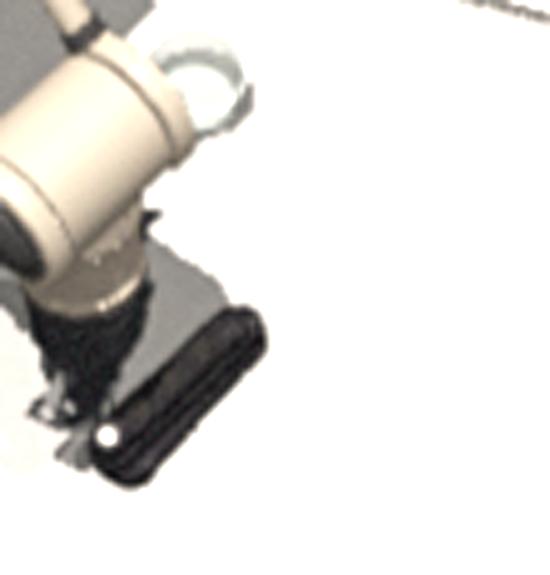

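play_rows([
  {"claw": 255, "travel": [-0.4, 0, 0.1], "roll": 0},
  {"claw": 255, "travel": [-0.3, 0, 0], "roll": 0},
  {"claw": 255, "travel": [0, 0, 0], "roll": 0},
])

```text
clock: 12.45
ee_pos: [512.0, -36.6, 93.1]
orientation: [0.0, -0.707, 0.707, -0.0]
ft_force: [-0.5, -0.4, 0.5]
width: -0.0
```

play_rows([
  {"claw": 255, "travel": [-0.2, 0, 0], "roll": 0},
  {"claw": 255, "travel": [-0.2, 0, 0], "roll": 0},
  {"claw": 255, "travel": [0, 0, 0], "roll": 0},
])

```text
clock: 12.82
ee_pos: [515.8, -36.7, 93.0]
orientation: [0.0, -0.707, 0.707, -0.0]
ft_force: [-3.0, -1.1, 1.9]
width: -0.1
```

play_rows([
  {"claw": 255, "travel": [-0.2, 0, 0], "roll": 0},
  {"claw": 255, "travel": [0, 0, 0], "roll": 0},
  {"claw": 255, "travel": [0, 0, 0], "roll": 0},
])

```text
clock: 13.2
ee_pos: [516.4, -36.7, 92.8]
orientation: [-0.002, 0.707, -0.707, -0.001]
ft_force: [-7.4, -2.4, 3.5]
width: 0.0
```

The force is climbing while the position barely moves, so the arm is at its stop. I'll back off and look.

play_rows([
  {"claw": 255, "travel": [2, 0, 0], "roll": 0},
  {"claw": 255, "travel": [3, 0, 0], "roll": 0},
  {"claw": 255, "travel": [1, -5, 0], "roll": 0},
  {"claw": 255, "travel": [0, -5, 0], "roll": 0},
  {"claw": 255, "travel": [0, -5, 0], "roll": 0},
  {"claw": 255, "travel": [0, -5, 3], "roll": 0},
  {"claw": 255, "travel": [0, 0, 5], "roll": 0},
  {"claw": 255, "travel": [0, 0, 5], "roll": 0},
  {"claw": 255, "travel": [0, 0, 5], "roll": 0},
  {"claw": 255, "travel": [0, 0, 0], "roll": 0},
])

```text
clock: 14.45
ee_pos: [458.3, -219.8, 293.1]
orientation: [-0.002, -0.707, 0.708, 0.001]
ft_force: [0.2, 1.0, 0.3]
width: 0.2
```

Run:
```python
from rig import *
import cv2,numpy as np
s=sensors.sense();print(s['ee_pos'],s['ft_force'])
for n,(r,c) in {'scene':(150,290),'top':(150,240)}.items():
    p,d=grab_frame(n);cv2.imwrite(f'pics/{n}7f.png',p[:,:,::-1]);cv2.imwrite(f'pics/{n}7.png',cv2.convertScaleAbs(cv2.resize(p[r:r+95,c:c+120,::-1],None,fx=6,fy=6,interpolation=2),alpha=2.4,beta=10))
```

```text
[ 458.25135558 -219.75673809  293.0737228 ] [0.19799306 1.0264122  0.31670782]
```

View pics/scene7.png

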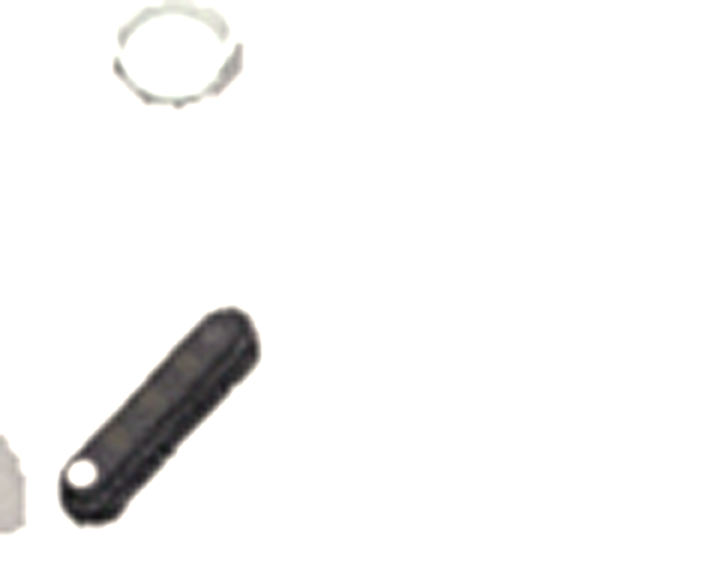

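View pics/top7.png

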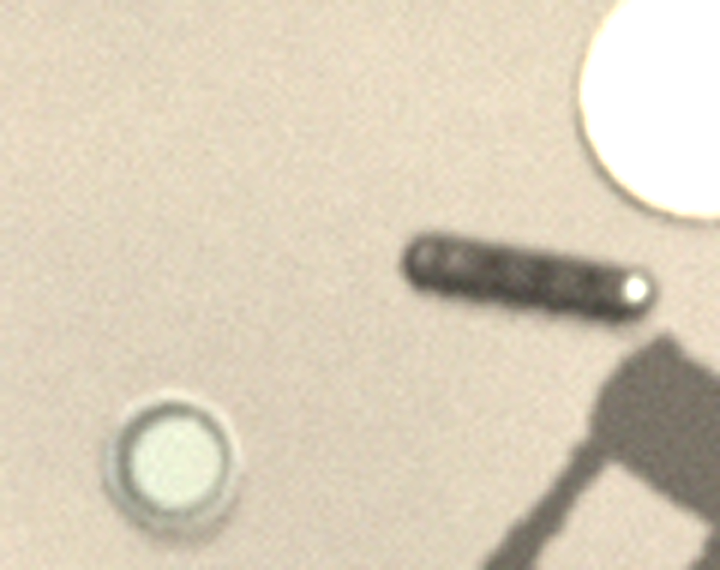

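View pics/scene7f.png

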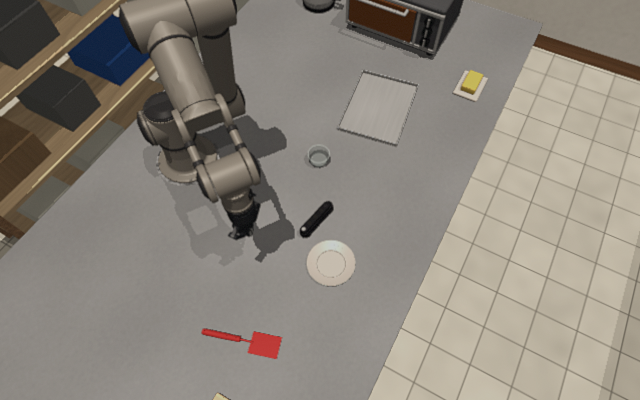

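All three arms look stacked. Hinge 2 is at (82,473) in the scene crop and (635,289) in the top crop. I'll check the angles in numbers.

Run:
```python
from h import *
h1=np.array([563,63.4])
x,e=two(('scene',290+82/6-.42,150+473/6-.42),('top',240+635/6-.42,150+289/6-.42))
t,e2=two(('scene',290+222/6-.42,150+328/6-.42),('top',240+424/6-.42,150+258/6-.42))
d=x[:2]-h1;f=t[:2]-x[:2]
am=np.degrees(np.arctan2(d[1],d[0]))%360;ae=np.degrees(np.arctan2(f[1],f[0]))
print(x,e,t,e2,np.linalg.norm(d),np.linalg.norm(f));print('middle',np.radians(am-79.5),'end vs folded err',np.radians(ae-(am-180)))
```

```text
[539.69098704 -64.27183373  44.31402463] [np.float64(0.28146072864749294), np.float64(0.2814607286474653)] [560.54928709  66.23371889  22.00651603] [np.float64(3.1637072253824807), np.float64(3.1637072253825234)] 129.78215290410014 132.1619005056022
middle 3.144271317310068 end vs folded err 0.02209441334773173
```

Run:
```python
from h import *
from rig import env,sensors
x=atz('top',240+635/6-.42,150+289/6-.42,48)
t=atz('top',240+428/6-.42,150+258/6-.42,48);f=(t-x)[:2];print(t,np.linalg.norm(f),np.degrees(np.arctan2(f[1],f[0])))
env.hand_in();print(sensors.sense()['clock'])
```

```text
[559.34337059  66.09798474  48.        ] 131.7258309854957 81.1177514052374
the job is handed in; nothing more can be done
the job is handed in; nothing more can be done
```

The trivet is folded, all three arms stacked in line, and the job was handed in at about 15 s of the 61 s. With the gripper shut as a pusher, I first swung the end arm round onto its stop over the middle arm. Then I pushed both together round onto the base arm's stop and backed the robot clear.

- **After the first fold:** the middle arm measured about 0.26 rad, so it was still out. The end arm was within about 0.02 rad of its stop.
- **At the end:** the middle arm measured 3.14 rad. The end arm was within about 0.03 rad of folded, by two rough checks.
- **Weak point:** the end arm's free tip was hard to place in the last pictures. The two views disagreed by about 3 mm, and the arm came out about 132 mm long instead of 120 mm. Its direction still agreed with a full fold.
- **Left alone:** the ramekin, plate, spatula and tray look unmoved by eye; I did not measure them again. Contact forces stayed under about 10 N at the end of each move, and the robot was clear of everything at hand-in.

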